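# Stage the offset lever over its inspection fixture

### The arm

A 6-joint arm with a two-finger parallel gripper is mounted at the origin on the work surface. World frame = base frame: x ahead of the robot, y to its left, z up, the work surface at z = 0. Lengths are in mm, angles in rad, forces in N, time in s.
With the tool pointing down it reaches from about 300 to 775 mm from the base axis. Payload 14.6 kg.
Tool frame: the origin (TCP) lies between the finger pads; the fingertips stand 14 mm ahead of it and the grasp point (between the pads) lies 5 mm behind it; z points along the fingers, y is the line along which they close (so a half turn about z gives the same grasp; the last joint's range is limited). The gripper opens to 85 mm and grips with 20 to 120 N. Pads are 22 mm wide; open, the fingers measure 114 mm over their backs; the gripper's body (76 mm by 85 mm) begins 54 mm behind the grasp point. The pads swing forward as they close: fully open they stand 13 mm farther back than shut.
Start: joints at [-1.215, 0.3, 1.521, -0, 1.321, -0.067], TCP at [225.666, -501.562, 245.281] pointing down, gripper open.
Joint ranges: [-3.03, 3.03], [-0.79, 2.21], [0.23, 2.52], [-1.04, 4.18], [0, 3.07], [-2.55, 2.55]. Speed limits (rad/s): [2.22, 2.22, 2.57, 3.14, 3.14, 3.14].

### API

Orientations are given as a rotation vector (axis times angle).
In Python, from bench import * gives the robot as it stands. The module is installed in compiled form; this text tells all that it offers.
- The arm moves only by the shell command python3 -m pendant 'ROWS' [FORCE]. ROWS is JSON, one flat list of numbers, 7 for each row, row after row: the turn, a rotation vector about the world's x, y, z in rad, then the shift along the world's x, y, z in cm, then the opening in per cent of the stroke, from 0 (shut) to 100 (fully open). A call has 1 to 8 rows; each row shifts and turns the commanded pose from where the row before left it; what a row does not reach is not made up. A row lasts 1/10 s, in which the tool goes at most 50 mm and 8.59 degrees, less where a joint would pass 70% of its speed; a pose out of reach is approached as far as the arm can. A call is refused whole if a number of a shift passes 5 or a number of a turn 0.15, either way. A call with a gripper value outside its range is refused whole. The fingers move at their own pace and stop on an object; FORCE is the grip in N (left out, the last holds). Time passes only in rows, so rows that do not move let the fingers close. It gives the time, the measured TCP pose, the force, the opening and the grip force at its end, in the units of the state.
- sense(): the state, without advancing time (a new reading comes with each control period).
- camera(name): name is "side" or "top" or "wrist"; returns the picture (420x560x3 uint8, red, green, blue); there is no depth.
- get_calibration(name): a dict with "mtx" (3x3 intrinsics, pixels), "k1" (the pictures are not rectified: a ray, as slopes to the right and down, at radius r is drawn at 1 + k1 r^2 times it, then the intrinsics apply), "cam_to_world" (4x4, takes a point from camera to world coordinates); the wrist camera has in their place "mount" (4x4, takes a point from camera to tool coordinates, whose origin is the TCP and whose axes are the flange's). Camera axes: x right, y down, z forward; pixel columns grow to the right and rows downward; lengths in mm; the calibration is good to about 2 mm. A picture is of the moment at which its call begins: read the wrist's pose just before it. get_calibration takes no time and is no camera call.
- job_done(): hands the job in; it is judged then, once.
The state is a dict: "time_s": time; "joint_positions": joint angles; "joint_vel": joint speeds; "tau": joint torques, N m; "tcp_pos": TCP position; "tcp_rot": TCP orientation; "contact_force": force on the tool from outside, world axes, zero at the start; "moment": the same for the moment, N m; "width": finger opening in mm; "grasp_force": force on a finger pad.
Only numpy, scipy, OpenCV 4.12 (cv2) and the standard library are available. Lean on these libraries where they do the work, as an engineer would, in place of code of your own. Each camera call takes 0.05 s, during which the arm holds its last target. There are 200 camera calls.

### The job

Get the cast lever ready to be measured: first set the solid round spacer flat and centred on top of the fixture's short thick pillar and let go of it. Then pick the lever up by its balance point and hold it level about 4 cm above the fixture, touching nothing else, with its heavy hub straight over the spacer and its small eye straight over the thin post; finish while still holding it there. Leave the other loose things on the desk where they are.

Things in the scene. Friction and masses are not known exactly. Their poses are not given: they have to be found in the camera images.
- fixture: Fixture bolted to the desk: dark steel base plate, 300 x 90 x 12 mm thick, carrying two bare aluminium uprights 200 mm apart. The origin is on the desk (underside of the plate) under the axis of the short thick pillar; x points along the plate to the thin post, z up. The plate runs from x = -50 to +250 mm, y = -45 to +45 mm.
- pillar_top (a point): Centre of the flat top of the short thick pillar (diameter 26 mm, top 70 mm above the desk; a low foot ring of 40 mm diameter at the plate). The spacer goes here.
- post_top (a point): Centre of the flat top of the thin post (diameter 14 mm, top 86 mm above the desk, the same height as the spacer's top once that is on the pillar).
- spacer: Spacer: solid plain steel disc, diameter 44 mm, 16 mm thick, about 150 g, lying flat on the desk on the robot's side, in one of two places (the open collar is in the other). Origin at the centre of its underside, z up.
- lever: Dark cast lever, 0.45 to 0.7 kg, lying level on its two bosses, undersides in one plane. Hub: diameter 48, height 36 mm. Eye: diameter 30, height 30 mm, 200 mm from the hub axis. Straight bar between, 18 mm wide, from 12 to 30 mm above the underside. The hub is of denser metal: it balances 60 mm from the hub axis. Origin: centre of the hub's underside; x points to the eye, z up.
- lever_balance (a point): The lever's balance point: in the middle of the bar (21 mm above the lever's underside), 60 mm from the hub axis. Grip the bar across its 18 mm width here, within 20 mm along the bar.
- lever_eye (a point): Centre of the underside of the lever's small eye.
- collar: Bystander: open steel collar (ring), outer diameter 46 mm, hole 26 mm, 12 mm high, on the desk. Origin at the centre of its underside. Not the spacer.
- link: Bystander: short flat steel link with two equal round ends, 108 x 28 x 12 mm, on the desk beyond the lever and the fixture. Origin at the centre of its underside.
- mouse: Bystander: black computer mouse, about 80 x 60 x 32 mm, on the right side of the desk (-y). Origin on its underside.
- screwdriver: Bystander: screwdriver lying on the desk on the robot's side, left (+y).
- jar: Bystander: clear jar with a white cap, diameter 56 mm, 60 mm high, at the left of the desk (+y). Origin at the centre of its underside.
Things that resemble listed ones, but are neither listed nor needed, are in the scene too. Of the things shaped like the lever, the dark steel one is meant. What is shaped like the spacer but brown is not meant.

How it is judged:
By the outcome, as a careful person would: the job done as asked, in the order asked, and still so for the second after the job is handed in, while the arm keeps its last pose, push and grip.
It also fails if it takes over 54 s, if anything falls off the work surface, if the arm or the gripper's body presses on something with over 40 N, if the wrist force passes 120 N, or if a joint passes its speed limit or range.

## Working session

There is one attempt and no reset: what is moved stays moved. The work goes in short steps, Python scripts to look and compute and a shell command to move; the robot and the scene stay as the last step left them, time stands still between calls to the robot, and variables do not carry over. Pictures are saved under pics/ and viewed, at most 10 in all, crops included, and the job is handed in when it is done.

```bash
mkdir -p pics
cat > h.py <<'E'
import numpy as np, cv2
from bench import *
from scipy.spatial.transform import Rotation as R
def T(name):
    c=get_calibration(name)
    if 'cam_to_world' in c: return c,np.array(c['cam_to_world'])
    s=sense(); M=np.eye(4); M[:3,:3]=R.from_rotvec(s['tcp_rot']).as_matrix(); M[:3,3]=s['tcp_pos']
    return c,M@np.array(c['mount'])
def px2w(name,uv,z,CT=None):
    c,M=CT or T(name); K=np.array(c['mtx'])
    d=np.linalg.solve(K,[uv[0],uv[1],1.])[:2]; s=d.copy()
    for _ in range(30): s=d/(1+c['k1']*(s@s))
    v=M[:3,:3]@[s[0],s[1],1]; o=M[:3,3]
    return o+v*(z-o[2])/v[2]
def w2px(name,p,CT=None):
    c,M=CT or T(name); q=np.linalg.inv(M)@[*p,1]; s=q[:2]/q[2]; s=s*(1+c['k1']*(s@s))
    return (np.array(c['mtx'])@[*s,1])[:2]
def save(name,fn,box=None,scale=1):
    im=cv2.cvtColor(camera(name),cv2.COLOR_RGB2BGR); cv2.imwrite('pics/raw_'+fn,im)
    if box: im=im[box[1]:box[3],box[0]:box[2]]
    cv2.imwrite('pics/'+fn,cv2.resize(im,None,fx=scale,fy=scale,interpolation=cv2.INTER_CUBIC)); return im
E
python3 - <<'E'
from h import *
save('top','top1.png',scale=1.42); save('side','side1.png')
for n in('top','side'): print(T(n))
s=sense();print(s['time_s'],s['tcp_rot'],s['width'],get_calibration('wrist'))
E
```

```text
({'mtx': array([[532.01420555,   0.        , 284.6099092 ],
       [  0.        , 532.01420555, 213.18349405],
       [  0.        ,   0.        ,   1.        ]]), 'k1': -0.11441602731068969, 'cam_to_world': array([[-1.14871164e-02, -9.95597108e-01,  9.30292659e-02,
         2.90524601e+02],
       [-9.99894960e-01,  1.06145202e-02, -9.86919728e-03,
         3.64025281e+01],
       [ 8.83828325e-03, -9.31328628e-02, -9.95614461e-01,
         1.53862398e+03],
       [ 0.00000000e+00,  0.00000000e+00,  0.00000000e+00,
         1.00000000e+00]])}, array([[-1.14871164e-02, -9.95597108e-01,  9.30292659e-02,
         2.90524601e+02],
       [-9.99894960e-01,  1.06145202e-02, -9.86919728e-03,
         3.64025281e+01],
       [ 8.83828325e-03, -9.31328628e-02, -9.95614461e-01,
         1.53862398e+03],
       [ 0.00000000e+00,  0.00000000e+00,  0.00000000e+00,
         1.00000000e+00]]))
({'mtx': array([[391.45681997,   0.        , 276.93010131],
       [  0.        , 391.45681997, 207.60442427],
       [  0.        ,   0.        ,   1.        ]]), 'k1': -0.1083323628812924, 'cam_to_world': 
[... 598 characters left out ...]
       [ 0.00000000e+00,  0.00000000e+00,  0.00000000e+00,
         1.00000000e+00]]))
0.1 [-3.07059382e+00 -6.58984621e-01  2.11644338e-04] 85.57235655697868 {'mtx': array([[317.81582748,   0.        , 280.66254811],
       [  0.        , 317.81582748, 210.54868939],
       [  0.        ,   0.        ,   1.        ]]), 'k1': -0.02581143054710984, 'mount': array([[-2.62368482e-04, -9.60985306e-01, -2.76599299e-01,
         7.04898417e+01],
       [ 9.99999940e-01, -3.14214249e-04,  1.43119704e-04,
         4.73431206e-01],
       [-2.24447373e-04, -2.76599245e-01,  9.60985331e-01,
        -1.28288732e+02],
       [ 0.00000000e+00,  0.00000000e+00,  0.00000000e+00,
         1.00000000e+00]])}
```

View pics/top1.png

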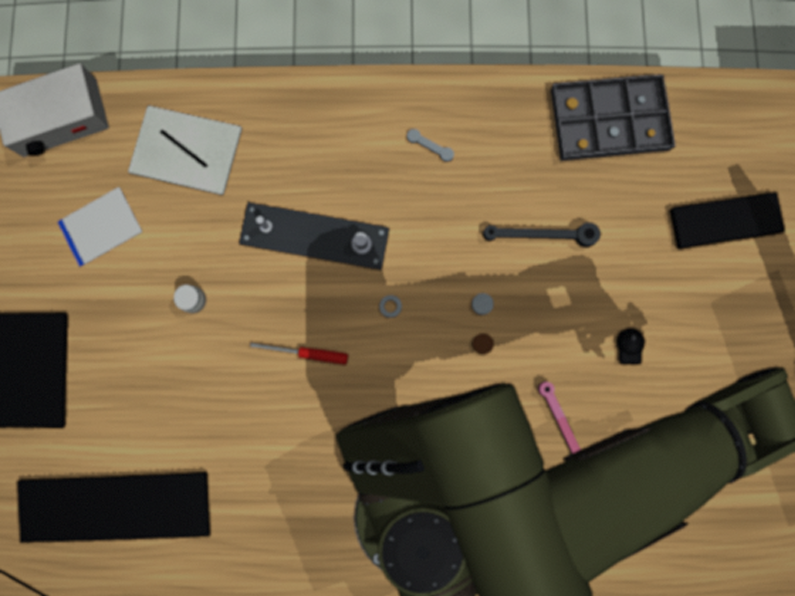

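View pics/side1.png

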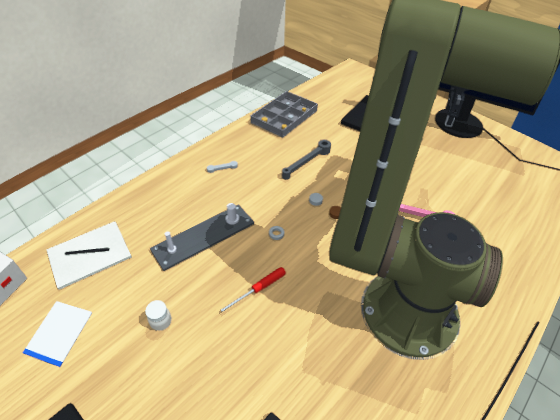

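Top view (795x596 image): there are three spacer-like things. The grey solid disc is at (482,303), the open ring (collar) at (390,306) and the brown disc at (483,343). The grey solid one is the spacer. There are two lever-shaped things: the dark one with hub (588,233) and eye (489,232), and a pink one at (545,388). The dark one is meant. The pillar is at about (362,242) and the post at about (260,219). I'll confirm in a crop.

Run:
```python
from h import *
im=cv2.imread('pics/raw_top1.png')[125:265,160:440]
cv2.imwrite('pics/crop1.png',cv2.resize(im,None,fx=2.85,fy=2.85,interpolation=cv2.INTER_CUBIC))
f=1.42
for n,u,v,z in [('spacer',482,303,16),('collar',390,306,12),('hub',588,233,36),('eye',489,232,30),('pil',362,241,70),('post',260,219,86),('c1',249,203,12),('c2',389,228,12),('c3',381,269,12),('c4',239,243,12)]:
    print(n,px2w('top',(u/f,v/f),z).round(1))
```

```text
spacer [ 430.5 -136.6   16. ]
collar [426.8  50.   12. ]
hub [ 569.5 -354.4   36. ]
eye [ 573.9 -152.5   30. ]
pil [550.7 103.4  70. ]
post [594.  302.5  86. ]
c1 [643.5 339.4  12. ]
c2 [587.4  50.6  12. ]
c3 [502.7  67.7  12. ]
c4 [560. 359.  12.]
```

View pics/crop1.png

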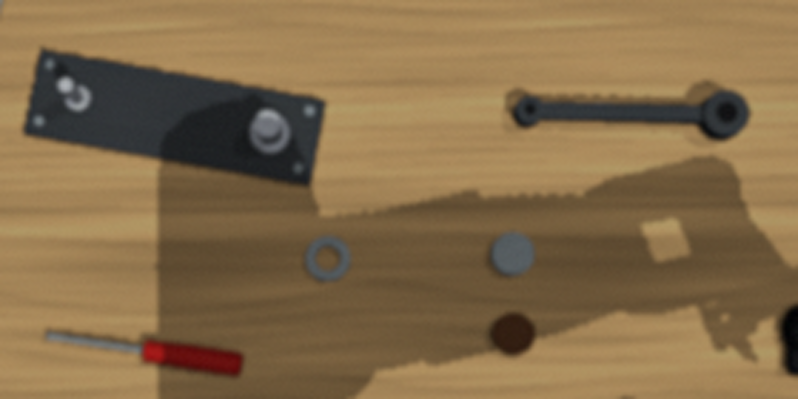

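Crop: the solid grey disc (512,254), open ring (327,258), brown disc (512,333) and dark lever with hub (722,113) are confirmed. The measured spacings are about 202–204 mm for a true 200, so they are consistent. I'll move above the spacer.

```bash
python3 -m pendant '[0,0,-0.053,2,4,-1.5,100,0,0,-0.053,2,4,-1.5,100,0,0,-0.053,2,4,-1.5,100,0,0,-0.053,2,4,-1.5,100,0,0,-0.053,2,4,-1.5,100,0,0,-0.053,2,4,-1.5,100,0,0,-0.053,2,4,-1.5,100,0,0,-0.053,2,4,-1.5,100]' 30
python3 -m pendant '[0,0,0,2,2,-2,100,0,0,0,1.5,2,-1,100,0,0,0,0,0,0,100,0,0,0,0,0,0,100]'
cat > blob.py <<'E'
from h import *
E
python3 - <<'E'
from h import *
CT=T('wrist'); im=save('wrist','w1.png')
s=sense(); print(s['tcp_pos'],s['tcp_rot'],s['contact_force'])
for p in [(430.5,-136.6,16)]: print(w2px('wrist',p,CT))
E
```

```text
time_s: 0.9
tcp_pos: [386.0, -179.8, 124.7]
tcp_rot: [3.142, -0.006, 0.0]
contact_force: [1.4, -1.2, -0.1]
width: 85.6
grasp_force: 0.0
time_s: 1.3
tcp_pos: [420.5, -141.4, 95.1]
tcp_rot: [-3.141, 0.0, 0.001]
contact_force: [0.0, -0.5, -1.0]
width: 85.4
grasp_force: 0.0
[ 420.4553871  -141.87129109   95.42507017] [ 3.14157018e+00 -1.59117476e-03 -2.15180879e-04] [-0.61675417 -0.02453842 -0.46360731]
[273.13397232 211.87491896]
```

View pics/w1.png

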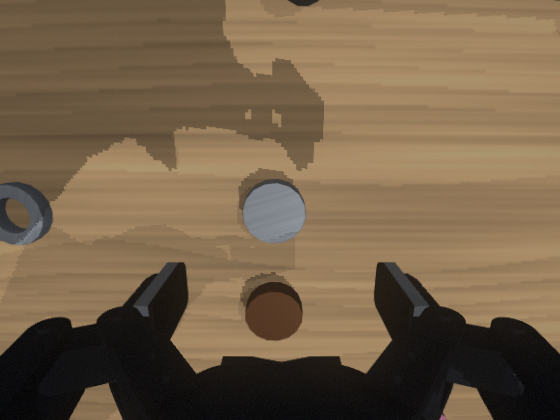

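Wrist view: spacer top face at (274.5,211.5), against a predicted (273,212), so it is at about (430.7,-137.4). The brown disc at (273,311) is clear of the finger paths. Descend and grip.

```bash
python3 -m pendant '[0,0,0,1,0.4,-2,100,0,0,0,0,0,-3,100,0,0,0,0,0,-2.0,100,0,0,0,0,0,-1.3,100,0,0,0,0,0,0,30,0,0,0,0,0,0,30,0,0,0,0,0,0,30,0,0,0,0,0,0,30]' 40
python3 -m pendant '[0,0,0,0,0,0,30,0,0,0,0,0,0,30,0,0,0,0,0,0,30]'
```

```text
time_s: 2.15
tcp_pos: [431.2, -138.0, 13.6]
tcp_rot: [3.141, -0.002, 0.003]
contact_force: [-3.4, -1.6, 9.2]
width: 42.5
grasp_force: 39.5
time_s: 2.45
tcp_pos: [431.3, -138.0, 13.7]
tcp_rot: [3.141, -0.002, 0.003]
contact_force: [-3.0, -1.7, 8.1]
width: 42.5
grasp_force: 39.5
```

```bash
python3 -m pendant '[0,0,0,0,0,2,30,0,0,0,0,0,4,30,0,0,0,0,0,4,30,0,0,0,0.6,1,2.5,30,0,0,0,1.5,3,0,30,0,0,0,1.5,3,0,30,0,0,0,1.5,3,0,30,0,0,0,1.5,3,0,30]'
python3 -m pendant '[0,0,0,1.5,3,0,30,0,0,0,1.0,2,0,30,0,0,0,0.8,1,0,30,0,0,0,0,0,0,30,0,0,0,0,0,0,30]'
python3 - <<'E'
from h import *
CT=T('wrist'); im=save('wrist','w2.png')
s=sense(); print(s['tcp_pos'],s['tcp_rot'],s['contact_force'],s['width'])
print(w2px('wrist',(550.7,103.4,70),CT),w2px('wrist',(594,302.5,86),CT))
E
```

```text
time_s: 3.25
tcp_pos: [497.2, -6.3, 138.3]
tcp_rot: [3.141, -0.002, 0.002]
contact_force: [0.8, -0.3, -1.4]
width: 42.3
grasp_force: 41.7
time_s: 3.75
tcp_pos: [529.4, 51.8, 137.4]
tcp_rot: [3.141, -0.002, -0.0]
contact_force: [-0.4, -0.2, -2.5]
width: 42.3
grasp_force: 41.7
[529.34141093  51.57365015 137.40304084] [ 3.14145653e+00 -2.96275114e-03 -2.50452190e-04] [-0.66315846  0.53957223 -1.37334546] 42.13767424388024
[198.87100572 200.20113785] [-151.77665232  135.7653274 ]
```

View pics/w2.png

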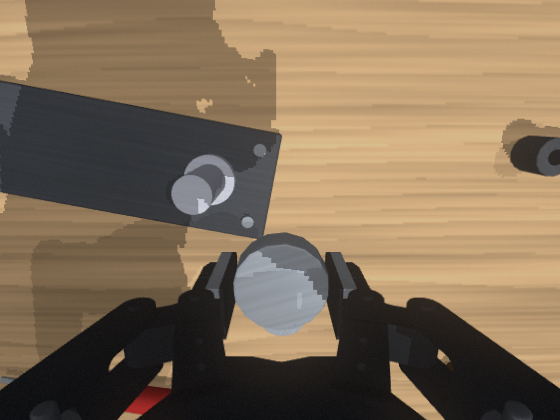

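Wrist view: pillar top at about (192.5,194.5), predicted (199,200), a shift of some mm. The spacer is held square, its top face centred at about (281,289). Compute the remaining shift.

Run:
```python
from h import *
CT=T('wrist'); g=cv2.cvtColor(cv2.imread('pics/raw_w2.png'),cv2.COLOR_BGR2GRAY)
for box,r0,r1 in [((150,150,240,240),16,26),((220,225,345,345),40,52)]:
    x0,y0,x1,y1=box
    c=cv2.HoughCircles(cv2.GaussianBlur(g[y0:y1,x0:x1],(3,3),0),cv2.HOUGH_GRADIENT,1,8,param1=80,param2=12,minRadius=r0,maxRadius=r1)
    print(None if c is None else (c[0][:5]+[x0,y0,0]).round(1))
for uv in [(192.5,194.5),(193,194)]: print('pil',px2w('wrist',uv,70,CT))
for uv in [(281,289),(281,287)]: print('sp',px2w('wrist',uv,140,CT))
c,M=CT; print('edges', [px2w('wrist',(281,v),140,CT)[:2] for v in (244,335)])
```

```text
[[190.5 194.5  19.9]
 [208.5 180.5  16.9]]
[[280.5 295.5  51.4]
 [280.5 277.5  45.8]
 [286.5 286.5  41.3]
 [276.5 288.5  43.6]]
pil [554.37637786 106.95511617  70.        ]
pil [554.69980231 106.61222847  70.        ]
sp [527.61305425  51.08810787 140.        ]
sp [528.608491   51.0862735 140.       ]
edges [array([549.06359357,  51.04850767]), array([503.50240835,  51.13244743])]
```

```bash
python3 -m pendant '[0,0,0,-0.6,2.0,-1,30,0,0,0,0,2.5,-1,30,0,0,0,0,1,-1,30,0,0,0,0,0,0,30,0,0,0,0,0,0,30,0,0,0,0,0,0,30]'
python3 - <<'E'
from h import *
CT=T('wrist'); im=save('wrist','w3.png',box=(130,110,430,350),scale=2.6)
s=sense(); print(s['tcp_pos'],s['tcp_rot'],s['contact_force'],s['width'])
print(w2px('wrist',(554.5,107,70),CT),w2px('wrist',(550.7,103.4,70),CT))
np.save('M3.npy',CT[1])
save('side','side2.png');save('top','top2.png')
E
```

```text
time_s: 4.4
tcp_pos: [524.0, 106.5, 107.8]
tcp_rot: [3.142, -0.003, 0.001]
contact_force: [0.4, -0.6, -1.3]
width: 42.4
grasp_force: 41.6
[523.97374824 106.59110456 107.79617946] [ 3.14158547e+00 -3.33595337e-03  1.20707474e-03] [-0.07602611  0.38839107 -1.67371554] 42.225023864074295
[278.95379656 196.87862621] [285.64167318 203.70429006]
```

View pics/w3.png

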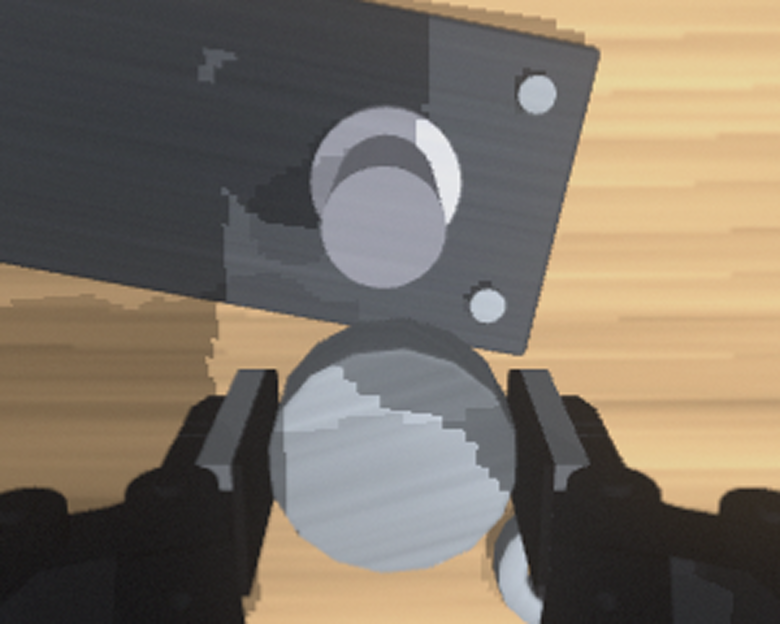

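Crop (x2.6 from (130,110)): pillar top centre at (383,227) → pixel (277.3,197.3). Spacer top face spans rows 347–571 and is centred at about (398,459) → pixel (283.1,286.5).

```bash
python3 - <<'E'
from h import *
CT=(get_calibration('wrist'),np.load('M3.npy'))
P=px2w('wrist',(277.3,197.3),70,CT)
print('pil',P,'radius px', 62/2.6, 'diam mm', px2w('wrist',(130+446/2.6,197.3),70,CT)[1]-px2w('wrist',(130+321/2.6,197.3),70,CT)[1])
for h in (109,110.2,112): # spacer top z
    f=lambda c,r: px2w('wrist',(130+c/2.6,110+r/2.6),h,CT)
    print(h,'sp',f(398,459),'rows',f(398,347)[0],f(398,571)[0],'cols',f(281,459)[1],f(517,459)[1])
# bottom rim far edge row 319
for h in(90,94,98): print(h,px2w('wrist',(130+398/2.6,110+319/2.6),h,CT)[0])
# screws & plate for fixture yaw check
E
for f in 2; do :; done
```

```text
pil [554.2694024  107.88961804  70.        ] radius px 23.846153846153847 diam mm -25.839688743577753
109 sp [522.67166559 105.08107325 109.        ] rows 543.360816053678 500.05422010461245 cols 125.22780736329804 84.58517249683965
110.2 sp [523.35013141 105.08981033 110.2       ] rows 543.8439741457605 500.94619695725817 cols 125.04635718911182 84.78739301410346
112 sp [524.36783014 105.10291596 112.        ] rows 544.5687112838845 502.2841622362267 cols 124.7741819278325 85.09072378999917
90 541.3503163105192
94 542.8064603206216
98 544.262604330724
```

```bash
python3 -m pendant '[0,0,0,1.6,0.2,0,30,0,0,0,1.57,0.02,0,30,0,0,0,0,0,0,30,0,0,0,0,0,-1,30,0,0,0,0,0,-1,30,0,0,0,0,0,0,30]'
python3 -m pendant '[0,0,0,0,0,-0.2,30,0,0,0,0,0,0,30]'
python3 -m pendant '[0,0,0,0,0,-0.15,30,0,0,0,0,0,0,30]'
```

```text
time_s: 5.15
tcp_pos: [554.0, 109.5, 85.3]
tcp_rot: [3.141, -0.002, -0.005]
contact_force: [0.1, -0.4, -0.5]
width: 42.5
grasp_force: 41.6
time_s: 5.35
tcp_pos: [555.2, 109.6, 85.2]
tcp_rot: [-3.142, 0.002, 0.0]
contact_force: [0.8, 0.2, -1.4]
width: 42.4
grasp_force: 41.6
time_s: 5.55
tcp_pos: [555.3, 109.6, 83.8]
tcp_rot: [-3.142, 0.002, -0.0]
contact_force: [-0.6, 0.3, -1.2]
width: 42.6
grasp_force: 41.6
```

```bash
python3 -m pendant '[0,0,0,0,-0.04,-0.1,30,0,0,0,0,0,0,30]' | egrep 'pos|force'
python3 -m pendant '[0,0,0,0,0,-0.1,30,0,0,0,0,0,0,30]'| egrep 'pos|force'
python3 - <<'E'
from h import *
CT=T('wrist'); im=save('wrist','w4.png'); save('side','side3.png'); np.save('M4.npy',CT[1])
E
```

```text
tcp_pos: [555.5, 109.6, 83.7]
contact_force: [-3.8, 1.7, 7.5]
grasp_force: 42.5
tcp_pos: [555.6, 109.6, 83.6]
contact_force: [-9.7, 1.5, 18.0]
grasp_force: 43.6
```

Contact is at TCP z 83.7, which equals 70 + 13.7 as expected. I'll check centring before releasing.

Run:
```python
from h import *
print(w2px('side',(554.3,107.9,70)),w2px('side',(550.7,103.4,70)))
a=cv2.imread('pics/raw_side3.png')[180:240,195:270]; b=cv2.imread('pics/raw_w4.png')[170:320,180:380]
a=cv2.resize(a,(500,400),interpolation=cv2.INTER_CUBIC);b=cv2.resize(b,(533,400),interpolation=cv2.INTER_CUBIC)
c=cv2.imread('pics/raw_side2.png')[180:240,195:270];c=cv2.resize(c,(250,200),interpolation=cv2.INTER_CUBIC)
o=np.zeros((400,790,3),np.uint8);o[:,:533]=b;o[:200,540:790]=cv2.resize(a,(250,200));o[200:,540:790]=c
cv2.imwrite('pics/chk.png',o)
```

```text
[231.12408591 205.33392909] [233.10793259 205.14833457]
```

View pics/chk.png

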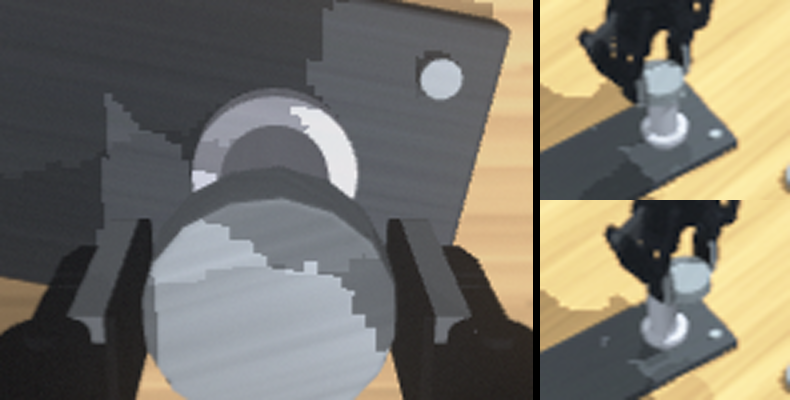

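Check picture: the spacer sits over the pillar, with its centre column at about 270 against the shaft's 276. That puts it about 1.2 mm too far towards +y. Lift slightly, nudge, lower and release.

```bash
python3 -m pendant '[0,0,0,0,0,0.4,30,0,0,0,0,-0.1,0,30,0,0,0,0,0,0,30,0,0,0,0,0,-0.2,30,0,0,0,0,0,0,30]'
python3 -m pendant '[0,0,0,0,0,-0.12,30,0,0,0,0,0,0,30]' | egrep 'pos|force'
```

```text
time_s: 6.55
tcp_pos: [555.4, 108.2, 83.7]
tcp_rot: [3.142, -0.002, 0.0]
contact_force: [-0.9, -0.6, 2.5]
width: 42.5
grasp_force: 42.0
tcp_pos: [555.5, 108.2, 83.6]
contact_force: [-7.7, -1.5, 14.7]
grasp_force: 43.3
```

```bash
python3 -m pendant '[0,0,0,0,0,0.08,30,0,0,0,0,0,0,60,0,0,0,0,0,0,80,0,0,0,0,0,0,80,0,0,0,0,0,2,80,0,0,0,0,0,4,80,0,0,0,0,0,3,80,0,0,0,-1,0,0,80]'
python3 -m pendant '[0,0,0,0,0,0,80,0,0,0,0,0,0,80]'
python3 - <<'E'
from h import *
CT=T('wrist'); im=save('wrist','w5.png',box=(150,100,430,310),scale=2.8); np.save('M5.npy',CT[1]);print(sense()['tcp_pos'])
save('top','top3.png')
E
```

```text
time_s: 7.55
tcp_pos: [547.2, 108.4, 177.4]
tcp_rot: [-3.141, 0.002, -0.011]
contact_force: [0.3, -0.6, 0.1]
width: 68.0
grasp_force: 0.0
time_s: 7.75
tcp_pos: [545.0, 108.2, 172.3]
tcp_rot: [3.141, -0.002, -0.002]
contact_force: [-0.4, -0.3, -0.8]
width: 68.5
grasp_force: 0.0
[545.0814773  108.18015129 172.24119607]
```

View pics/w5.png

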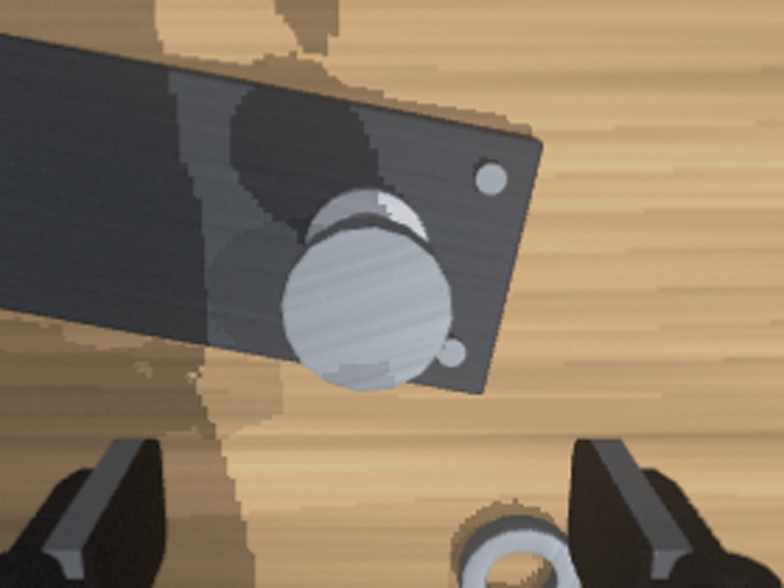

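Spacer sits flat on the pillar, its top centred at (367,309) in the crop. Plate end corners are at (541,140) and (483,394). I'll check the centring against the plate and plan the lever approach.

Run:
```python
from h import *
CT=(get_calibration('wrist'),np.load('M5.npy'))
f=lambda c,r,z: px2w('wrist',(150+c/2.8,100+r/2.8),z,CT)[:2]
a,b=f(541.5,141,12),f(483,394,12); print('corners',a,b,np.linalg.norm(a-b))
n=(a-b)/np.linalg.norm(a-b); d=np.array([-n[1],n[0]]); print('yaw',np.arctan2(d[1],d[0]), 'origin from plate',(a+b)/2+50*d)
print('spacer',f(367,309,86),'w',f(282,309,86)-f(452,309,86),f(367,228,86)-f(367,390,86))
print('ring top', f(367.5,188,0)) 
# line fit of long edges for yaw
e1=f(541.5,141,12)-f(0,35,12); e2=f(483,394,12)-f(0,308,12); print([np.arctan2(-e[1],-e[0]) for e in(e1,e2)])
```

```text
corners [588.4699079   51.41998936] [501.70208888  67.17082899] 88.18584560947227
yaw 1.3912231685403083 origin from plate [554.01647897 108.4914102 ]
spacer [553.8645894  107.51529557] w [ 0.06558207 42.6670171 ] [42.34925626 -0.04664239]
ring top [571.6426704  107.19684251]
[np.float64(1.3787100670930472), np.float64(1.382673044207001)]
```

```bash
python3 -m pendant '[0,0,0,0.5,2.5,1.5,100,0,0,0,0.5,3,2,100,0,0,0,0.5,3,2,100,0,0,0,0.5,1.5,1,100,0,0,0,0,0,0,100,0,0,0,0,0,0,100]' | egrep 'pos|rot'
python3 - <<'E'
from h import *
CT=T('wrist'); im=save('wrist','w6.png'); np.save('M6.npy',CT[1]);s=sense();print(s['tcp_pos'],s['joint_positions'],s['time_s'])
print(w2px('wrist',(554,108,86),CT),w2px('wrist',(591.5,304.6,86),CT))
g=cv2.GaussianBlur(cv2.cvtColor(im,cv2.COLOR_BGR2GRAY),(3,3),0)
for p,r in [((554,108,86),(18,32)),((591.5,304.6,86),(5,12))]:
    u,v=w2px('wrist',p,CT).astype(int); x0,y0=max(u-45,0),max(v-45,0)
    c=cv2.HoughCircles(g[y0:v+45,x0:u+45],cv2.HOUGH_GRADIENT,1,5,param1=100,param2=9,minRadius=r[0],maxRadius=r[1])
    if c is not None:
        for q in c[0][:4]: print((q+[x0,y0,0]).round(1),px2w('wrist',q[:2]+[x0,y0],86,CT).round(1))
E
```

```text
tcp_pos: [565.2, 207.9, 237.1]
tcp_rot: [3.141, -0.001, -0.003]
[565.07740981 207.5294994  237.02022298] [ 2.91172272e-01  4.23625956e-01  1.37304547e+00 -1.13876973e-04
  1.34699839e+00  1.86353795e+00] 8.5
[388.98603998 211.65579836] [171.0455879  171.32709597]
[389.5 212.5  23.5] [553.2 107.4  86. ]
[384.5 213.5  18.8] [552.2 112.   86. ]
[370.5 196.5  19. ] [568.3 126.2  86. ]
[395.5 217.5  29.9] [548.4 101.4  86. ]
[191.5 161.5  11.4] [600.1 285.7  86. ]
[171.5 170.5   8.2] [592.2 304.1  86. ]
[158.5 181.5  11.4] [582.4 316.8  86. ]
[187.5 156.5   6.2] [604.5 288.9  86. ]
```

Hough gives spacer (553.2,107.4) and post (592.2,304.1), 200.5 mm apart with a yaw of about 1.378, which is consistent. Go to the lever and turn about +1.55.

```bash
python3 -m pendant '[0,0,0.111,0,-3.58,0,100,0,0,0.111,0,-3.58,0,100,0,0,0.111,0,-3.58,0,100,0,0,0.111,0,-3.58,0,100,0,0,0.111,0,-3.58,0,100,0,0,0.111,0,-3.58,0,100,0,0,0.111,0,-3.58,0,100]' | egrep 'pos|rot'
python3 -m pendant '[0,0,0.111,0.1,-3.58,-1.2,100,0,0,0.111,0.1,-3.58,-1.2,100,0,0,0.111,0.1,-3.58,-1.2,100,0,0,0.111,0.1,-3.58,-1.2,100,0,0,0.111,0.1,-3.58,-1.2,100,0,0,0.111,0,-3.58,-1.2,100,0,0,0.111,0,-3.58,-1.2,100,0,0,0,0,0,0,100]' | egrep 'pos|rot'
python3 -m pendant '[0,0,0,0,0,0,100,0,0,0,0,0,0,100]' | egrep 'pos|rot'
python3 - <<'E'
from h import *
CT=T('wrist'); im=save('wrist','w7.png',scale=1.4); np.save('M7.npy',CT[1]);s=sense();print(s['tcp_pos'],s['tcp_rot'],s['joint_positions'],s['time_s'])
for p in [(569.5,-354.4,36),(573.9,-152.5,30),(570.8,-294.4,30)]:print(w2px('wrist',p,CT))
E
```

```text
tcp_pos: [564.5, -44.7, 237.5]
tcp_rot: [-2.906, -1.193, 0.002]
tcp_pos: [568.0, -297.1, 151.2]
tcp_rot: [-2.239, -2.198, 0.003]
tcp_pos: [570.1, -292.6, 154.3]
tcp_rot: [-2.242, -2.2, 0.0]
[ 570.34457831 -292.31050671  154.64693063] [2.24147889e+00 2.20102214e+00 2.20955103e-04] [-5.30785029e-01  5.80820412e-01  1.33634313e+00  1.05647841e-04
  1.22425748e+00 -5.12607905e-01] 10.25
[280.87793063 278.22829391]
[281.63657151  16.91210911]
[281.05902717 209.30544291]
```

View pics/w7.png

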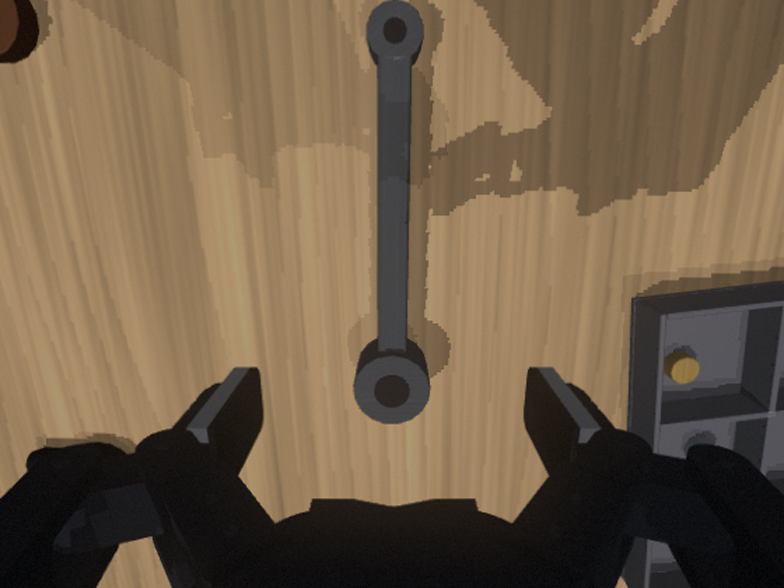

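Wrist view (x1.4): hub top centre at (392,389) → (280,277.9), eye top centre at (395,31) → (282.1,22.1). The lever lies on the desk; the brown discs beside it are shadows. The bar runs straight down the image between the fingers.

Run:
```python
from h import *
CT=(get_calibration('wrist'),np.load('M7.npy'))
h=px2w('wrist',(280,277.9),36,CT)[:2];e=px2w('wrist',(282.1,22.1),30,CT)[:2]
d=e-h;print(h,e,np.linalg.norm(d),np.arctan2(d[1],d[0]),'bal',h+60*d/np.linalg.norm(d))
print('bar mid at rows', px2w('wrist',(393/1.4,300/1.4),30,CT),px2w('wrist',(394.5/1.4,150/1.4),30,CT))
```

```text
[ 568.75008904 -354.07123449] [ 574.16826146 -155.83682725] 198.30843856129852 1.5434709805346714 bal [ 570.38940579 -294.09363333]
bar mid at rows [ 570.4325291  -298.69087015   30.        ] [ 572.8765527  -213.89595874   30.        ]
```

```bash
python3 -m pendant '[0,0,-0.01,0,-0.2,-3,100,0,0,0,0,0,-4,100,0,0,0,0,0,-4,100,0,0,0,0,0,-2.7,100,0,0,0,0,0,0,100,0,0,0,0,0,0,0,0,0,0,0,0,0,0,0,0,0,0,0,0,0]' 90
python3 -m pendant '[0,0,0,0,0,0,0,0,0,0,0,0,0,0,0,0,0,0,0,0,0,0,0,0,0,0,0,0,0,0,0,0,0,0,0]'
```

```text
time_s: 11.05
tcp_pos: [571.2, -295.3, 19.5]
tcp_rot: [2.25, 2.188, 0.001]
contact_force: [0.2, -0.4, 0.4]
width: 43.9
grasp_force: 0.0
time_s: 11.55
tcp_pos: [570.9, -295.2, 18.5]
tcp_rot: [2.251, 2.189, 0.001]
contact_force: [-0.9, 1.4, 7.4]
width: 16.1
grasp_force: 89.5
```

```bash
python3 -m pendant '[0,0,0,0,0,1,0,0,0,0,0,0,2,0,0,0,0,0,0,3,0,0,0,0,0,0,4,0,0,0,0,0,0,3,0,0,0,0,0,0,0,0,0,0,0,0,0,0,0]'
python3 - <<'E'
from h import *
s=sense();print(s['contact_force'],s['moment'],s['tcp_pos'],s['tcp_rot'])
CT=T('wrist'); im=save('wrist','w8.png'); np.save('M8.npy',CT[1])
E
```

```text
time_s: 12.25
tcp_pos: [570.0, -294.8, 146.7]
tcp_rot: [-2.252, -2.19, 0.0]
contact_force: [-1.4, 0.5, -6.0]
width: 16.3
grasp_force: 88.5
[-1.36561184  0.49855715 -5.95955658] [ 0.02564645  0.01231219 -0.03551896] [ 569.97103445 -294.76068961  146.71090825] [-2.25188658e+00 -2.18950020e+00  3.13714487e-04]
```

```bash
python3 -m pendant '[0,0,0,0,2,0,0,0,0,-0.014,0,3.3,0,0,0,0,-0.015,0,3.3,0,0,0,0,-0.015,0,3.3,0,0,0,0,-0.015,0,3.3,0,0,0,0,-0.015,0,3.3,0,0,0,0,-0.015,0,3.3,0,0,0,0,-0.015,0,3.3,0,0]' | egrep 'pos|rot'
python3 -m pendant '[0,0,-0.015,0,3.3,0,0,0,0,-0.015,-0.1,3.3,0,0,0,0,-0.015,-0.1,3.3,0,0,0,0,-0.015,-0.1,3.3,0,0,0,0,0,-0.1,3.3,0,0,0,0,0,-0.1,2,-0.1,0,0,0,0,0,1,-0.1,0,0,0,0,0,0,0,0]' | egrep 'pos|rot'
python3 -m pendant '[0,0,0,0,0,0,0,0,0,0,0,0,0,0,0,0,0,0,0,0,0]'
python3 - <<'E'
from h import *
r=sense()['tcp_rot'];r=R.from_rotvec(r).as_matrix();print('yaw',np.arctan2(r[1,0],r[0,0]),'tilt',r[:,2])
E
```

```text
tcp_pos: [569.3, -42.5, 145.2]
tcp_rot: [-2.362, -2.067, 0.004]
tcp_pos: [564.7, 151.6, 143.8]
tcp_rot: [-2.422, -1.999, 0.004]
time_s: 14.2
tcp_pos: [565.5, 150.1, 145.3]
tcp_rot: [2.425, 1.997, -0.0]
contact_force: [0.1, -0.5, -4.0]
width: 16.3
grasp_force: 88.4
yaw 1.3776490171782143 tilt [-7.05557236e-05 -1.13372490e-04 -9.99999991e-01]
```

```bash
python3 -m pendant '[0,0,0,0,1,0,0,0,0,0,0,0.6,-0.05,0,0,0,0,0,0,0,0,0,0,0,0,0,0,0,0,0,0,0,0,0,0]'
python3 - <<'E'
from h import *
CT=T('wrist'); w=save('wrist','w9.png'); np.save('M9.npy',CT[1]);t=save('top','top9.png');s=save('side','side9.png')
print(sense()['tcp_pos'])
o=np.zeros((600,800,3),np.uint8)
o[:300,:400]=cv2.resize(w,(400,300));o[:300,400:]=cv2.resize(s[140:290,130:330],(400,300),interpolation=cv2.INTER_CUBIC)
o[300:]=cv2.resize(t[130:212,160:379],(800,300),interpolation=cv2.INTER_CUBIC)
cv2.imwrite('pics/final.png',o)
for p in [(554,108.2,162),(554,108.2,86)]:print(w2px('wrist',p,CT),w2px('top',p),w2px('side',p))
for p in [(592,304.5,156),(592,304.5,86)]:print(w2px('wrist',p,CT),w2px('top',p),w2px('side',p))
E
```

```text
time_s: 14.7
tcp_pos: [565.3, 167.0, 144.8]
tcp_rot: [2.424, 1.998, -0.0]
contact_force: [-0.2, -0.0, -5.3]
width: 16.4
grasp_force: 88.4
[565.38219225 166.88697827 144.89423698]
[279.87973908 417.58058708] [251.47179047 162.38328429] [228.90645913 182.31097539]
[280.09885586 317.74939636] [252.92711115 167.54482218] [230.74953425 201.61448547]
[ 278.87312423 -119.6359878 ] [177.61463095 149.63371179] [162.10322975 215.0695027 ]
[279.55619925 -22.09202816] [182.38929205 154.94514956] [167.20409667 232.53245185]
```

View pics/final.png

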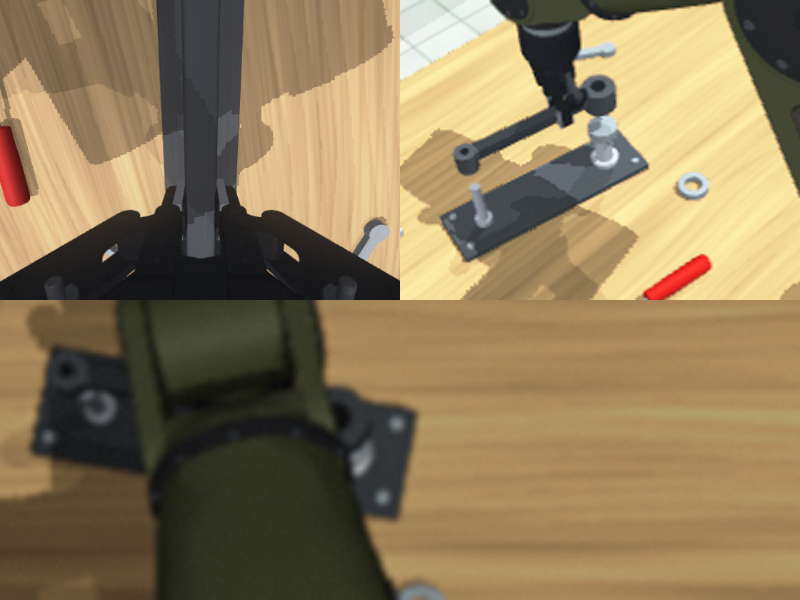

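The side view (x2 crop from (130,140)) shows the hub top at (230,184), spacer at (231,202.5), eye at (163,216) and post at (167.5,234). All are within about 1.5 px of the predictions for exact alignment. The lever's underside is at about 126 mm (40 mm above the fixture), it is level, and it touches nothing. Hand in.

```bash
python3 -c "
from bench import *
print(job_done())"
```

```text
the job is handed in; nothing more can be done
None
```

I handed the job in with the spacer released flat on the pillar, about 1 mm off centre at most, and the lever still gripped at its balance point, level and about 40 mm above the fixture; the hub and eye are over the spacer and post to within about 1–3 mm by the cameras.

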